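# Tip spent cells into the collection box and hold its spring gate at the mark

## Task

Tip the five spent AA cells from the metal scoop into the hopper of the collection box while its gate is still shut, and stand the empty scoop back on the bench, upright, and let go of it. Then pull the spring-return gate out by its handle until the handle is level with the two index pins on the rails, so that all the cells drop into the box below, and finish while still holding it there (it snaps shut if let go, and I want to look down the throat first). Leave the other things on the bench where they are.

Things in the scene. Friction and masses are not known exactly. Their poses are not given: they have to be found in the camera images.
- cell_box: Grey sheet-steel collection box with hopper on top, fixed. Origin at bench level under the centre of its square throat; -x is its front, where the gate is pulled out; z up. Receiver: x -62..78 mm, y +-62, z 4..82, clear sight glass in front. Two dark rails (y +-41..50, top z 98) run forward to x -211 on thin legs, joined there by a bar 91 mm high.
- throat (a point): Centre of the throat, 72 x 72 mm clear, at the top of the shut gate plate (z 92 mm). Cells in the hopper lie above this height, cells in the receiver below it. Axes as the box.
- hopper_mouth (a point): Centre of the hopper's rectangular mouth (107 mm inside along the box's x, 116 mm along its y), at rim height z 178 mm. The front wall is upright (outer face at box x -39 mm, hem -43), the other walls slope in to the throat. On the wall just behind the box, equipment stands out above z 350 mm. Axes as the box.
- gate_mark (a point): The mark: the point midway between the two steel index pins (5.6 mm thick, 10 mm tall, one on each rail at y +-45.5 mm), raised to the height of the handle's grip point (z 125 mm). Box x -184 mm. Axes as the box.
- gate_handle (a point): Grip point in the gate's black upright handle plate: 12 mm thick along the box's x, 46 mm wide along y, from the gate plate (top z 92 mm) up to z 145 mm; this point is its middle at z 125 mm, at box x -112 mm when shut. 66 mm are free between it and the hopper's front. Axes as the box. At the mark this point is at gate_mark.
- gate (a joint): Slide of the gate (m): 0 = shut, grows as it is pulled to the box's -x; 0.072 = at the mark (throat fully open), 0.086 = end stop. The spring pulls back with about 4.5 N at 0 and 8 N at the mark, and shuts it when let go.
- scoop: Loose aluminium scoop, 0.13 to 0.21 kg. Origin at the centre of its underside, z up, open nose to its +x. Pan x -64..66 mm, y +-36, floor 2.5 mm thick; walls 31 mm high at back, 14 mm near the nose, none at the nose. A grip bar above it is carried by a strap at the back. Cells stay put up to 25 degrees nose down and slide out beyond 35 to 40 (friction 0.5 to 0.7).
- scoop_grip (a point): Middle of the black grip bar (14 mm wide along the scoop's y, scoop x -68..22, z 66..86 mm): scoop frame (-12, 0, 76) mm, near the loaded scoop's centre of mass. Axes as the scoop. The cells lie 45 mm and more below it.
- scoop_nose (a point): Middle of the nose edge of the pan floor: scoop frame (66, 0, 2.5) mm.
- cell1: Spent AA cell, 14 mm thick, 51 mm long (its y axis), 23 g, lying crosswise in the scoop at the start. Origin at the middle of its underside.
- cell2: Spent AA cell, 14 mm thick, 51 mm long (its y axis), 23 g, lying crosswise in the scoop at the start. Origin at the middle of its underside.
- cell3: Spent AA cell, 14 mm thick, 51 mm long (its y axis), 23 g, lying crosswise in the scoop at the start. Origin at the middle of its underside.
- cell4: Spent AA cell, 14 mm thick, 51 mm long (its y axis), 23 g, lying crosswise in the scoop at the start. Origin at the middle of its underside.
- cell5: Spent AA cell, 14 mm thick, 51 mm long (its y axis), 23 g, lying crosswise in the scoop at the start. Origin at the middle of its underside.
- torch: Bystander: pocket torch, 111 mm long, lying on the bench; origin under its middle.
- jar_kit_box: Bystander: small upright carton 48x58x136 mm; origin under its middle.

How it is judged:
By the outcome, as a careful person would: the job done as asked, in the order asked, and still so for the second after the job is handed in, while the arm keeps its last pose, push and grip.
It also fails if it takes over 58 s, if anything falls off the work surface, if the arm or the gripper's body presses on something with over 40 N, if the wrist force passes 120 N, or if a joint passes its speed limit or range.

## Robot

A 6-joint arm with a two-finger parallel gripper is mounted at the origin on a cart in front of the work surface, level with it; the furniture and walls round the work are solid. World frame = base frame: x ahead of the robot, y to its left, z up, the work surface at z = 0. Lengths are in m, angles in rad, forces in N, time in s.
With the tool pointing down it reaches from about 0.3 to 0.875 m from the base axis. Payload 4.2 kg.
Tool frame: the origin (TCP) lies at the very end of the fingers, on their centre line; the grasp point (between the pads) lies ctrl.grip_point_offset behind it (ctrl.grip_point_offset is the distance from the TCP to the grasp point, in m); z points along the fingers, y is the line along which they close (so a half turn about z gives the same grasp; the last joint's range is limited). The gripper opens to 85 mm and grips with 20 to 120 N. Pads are 22 mm wide; open, the fingers measure 114 mm over their backs; the gripper's body (76 mm by 85 mm) begins 54 mm behind the grasp point. The pads swing forward as they close: fully open they stand 13 mm farther back than shut.
Start: joints at [-1.174, 0.32, 1.565, -0, 1.257, -0.02], TCP at [0.233, -0.526, 0.231] pointing down, gripper open.
Joint ranges: [-3.11, 3.11], [-0.84, 2.01], [0.21, 2.61], [-1.34, 4.49], [0.05, 2.63], [-2.56, 2.56]. Speed limits (rad/s): [2.57, 2.57, 3.14, 3.14, 3.14, 3.14].

## Interface

Orientations are given as [roll, pitch, yaw] about the fixed x, y, z axes, in that order (R = Rz(yaw) Ry(pitch) Rx(roll)).
In Python, from cell import ctrl gives the robot as it stands.
- The arm moves only by the tool arm_command, never from a script. Its argument "moves" is a list that holds one entry, the list of rows, each a list of 6 numbers: the shift along the tool's x, y, z in fractions of the full range, 1 being 600 mm, then the turn, a rotation vector about the tool's x, y, z in shares of 2 rad (1.0 is 2 rad). In form: [[[dx, dy, dz, wx, wy, wz], ...]]. A call has 1 to 8 rows; each row is the pose to reach, as a shift and turn from the pose commanded when the call began, along the tool's axes at that moment; what a row does not reach only later rows make up. A row lasts 1/10 s, in which the tool goes at most 50 mm and 8.59 degrees, less where a joint would pass 70% of its speed; a pose out of reach is approached as far as the arm can. A call with a gripper value outside its range is refused whole. "claw" is the finger opening in mm, from 0 to 85.4, set as the call begins (left out, the last holds). The fingers move at their own pace and stop on an object; the grip force is fixed at half the most. Time passes only in rows, so rows that repeat a pose let the fingers close. It gives the time, the measured TCP pose, the force, the opening and the grip force at its end, in the units of the state.
- ctrl.read_state(): the state, without advancing time (a new reading comes with each control period).
- ctrl.capture(name): name is "scene" or "top"; returns (picture, depth): 400x640x3 uint8, red, green, blue; 400x640 float32, m along the optical axis (not along the pixel's ray), 0 where there is no reading.
- ctrl.camera_params(name): a dict with "camera_matrix" (3x3 intrinsics, pixels), "R" (3x3) and "t" (3): a world point X has camera coordinates R X + t. Camera axes: x right, y down, z forward; pixel columns grow to the right and rows downward; lengths in m; the calibration is good to about 2 mm. A picture is of the moment at which its call begins. camera_params takes no time and is no camera call.
- ctrl.job_done(): hands the job in; it is judged then, once.
The state is a dict: "t": time; "joint_positions": joint angles; "qd": joint speeds; "joint_efforts": joint torques, N m; "tcp_pos": TCP position; "tcp_rot": TCP orientation; "contact_force": force on the tool from outside, world axes, zero at the start; "wrist_torque": the same for the moment, N m; "grip_width": finger opening in m; "finger_force": force on a finger pad.
Only numpy, scipy, OpenCV 4.12 (cv2) and the standard library are available. Lean on these libraries where they do the work, as an engineer would, in place of code of your own. Each camera call takes 0.05 s, during which the arm holds its last target. There are 200 camera calls.

## Working session

There is one attempt and no reset: what is moved stays moved. The work goes in short steps, Python scripts to look and compute and a tool call to move; the robot and the scene stay as the last step left them, time stands still between calls to the robot, and variables do not carry over. Pictures are saved under pics/ and viewed, at most 10 in all, crops included, and the job is handed in when it is done.

Besides the shell and the picture viewer there is one more tool, called after "Emit:" in YAML: its name, and indented under it one key for each argument. arm_command: Moves the arm, as the interface text tells. Its arguments: {"type":"object","properties":{"moves":{"type":"array","items":{"type":"array","items":{"type":"array","items":{"type":"number"}}}},"claw":{"type":"number"}},"required":["moves"]}

```bash
mkdir -p pics; ls; python3 - <<'E'
from cell import ctrl
import cv2,numpy as np
for n in("scene","top"):
    im,d=ctrl.capture(n); cv2.imwrite(f"pics/{n}0.png",im[:,:,::-1]); np.savez(f"pics/{n}0.npz",im=im,d=d)
    p=ctrl.camera_params(n); print(n,p)
print(ctrl.read_state(),ctrl.grip_point_offset)
E
```

```text
pics
scene {'camera_matrix': array([[472.05856484,   0.        , 317.2940266 ],
       [  0.        , 472.05856484, 206.7364554 ],
       [  0.        ,   0.        ,   1.        ]]), 'R': array([[-0.80059899, -0.59918139,  0.00478705],
       [-0.47235315,  0.62618101, -0.62030625],
       [ 0.3686784 , -0.49887774, -0.7843451 ]]), 't': array([0.38801538, 0.38471174, 0.88435214])}
top {'camera_matrix': array([[379.51708111,   0.        , 321.3613511 ],
       [  0.        , 379.51708111, 200.80542939],
       [  0.        ,   0.        ,   1.        ]]), 'R': array([[ 0.02155449, -0.99976341, -0.00292081],
       [-0.9828693 , -0.02065521, -0.18314286],
       [ 0.1830392 ,  0.00681832, -0.98308197]]), 't': array([-0.11100735,  0.56071282,  1.06332674])}
{'t': 0.1, 'joint_positions': array([-1.17400839e+00,  3.20205689e-01,  1.56549980e+00, -1.99426540e-05,
        1.25741108e+00, -1.99951736e-02]), 'qd': array([-4.22545490e-04, -4.04135884e-03, -3.62314077e-03, -5.12169137e-05,
        7.37524309e-04, -3.50969406e-04]), 'joint_efforts': array([-5.48133085e-04, -4.16410661e+01, -2.34705019e+01, -6.86038038e-05,
        4.87176425e-03,  2.03971990e-05]), 'tcp_pos': array([ 0.2326131 , -0.52540467,  0.23060136]), 'tcp_rot': array([-3.14006866e+00, -1.15107228e-05,  4.16789266e-01]), 'contact_force': array([-0.20430569,  0.08628768,  0.47158614]), 'wrist_torque': array([0.00944418, 0.04376397, 0.02463916]), 'finger_force': 0.0, 'grip_width': 0.08510606165632294} 0.0187
```

View pics/scene0.png

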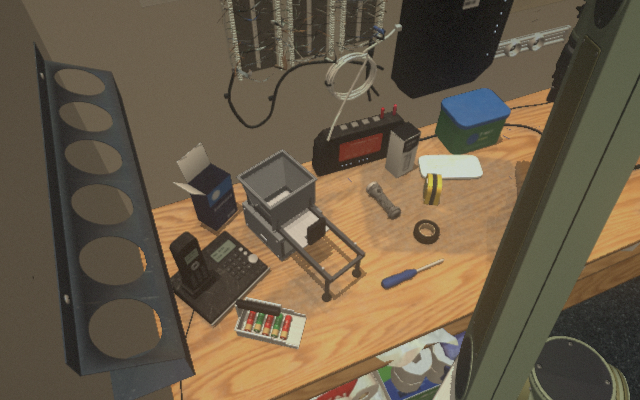

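View pics/top0.png

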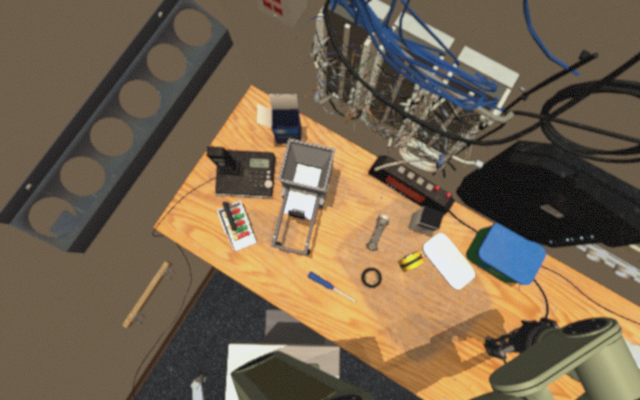

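```bash
cat > h.py <<'E'
import numpy as np,cv2
from cell import ctrl
def cloud(n,d):
    p=ctrl.camera_params(n);K=p["camera_matrix"]
    v,u=np.mgrid[:400,:640]
    c=np.dstack([(u-K[0,2])/K[0,0]*d,(v-K[1,2])/K[1,1]*d,d])
    return (c-p["t"])@p["R"]
def proj(n,X):
    p=ctrl.camera_params(n);c=np.atleast_2d(X)@p["R"].T+p["t"];c=c@p["camera_matrix"].T
    return c[:,:2]/c[:,2:]
E
python3 - <<'E'
from h import *
rois={"scene":dict(rim=(235,145,325,225),scoop=(228,292,312,352),rails=(290,210,370,305)),"top":dict(rim=(275,135,340,195),scoop=(212,195,262,255),rails=(270,185,330,255))}
zr=dict(rim=(.170,.186),scoop=(.077,.092),rails=(.089,.103))
for n in rois:
    z=np.load(f"pics/{n}0.npz");P=cloud(n,z["d"]);ok=z["d"]>0
    for k,(a,b,c,e) in rois[n].items():
        m=np.zeros_like(ok);m[b:e,a:c]=1
        q=P[m&ok&(P[...,2]>zr[k][0])&(P[...,2]<zr[k][1])]
        r=cv2.minAreaRect((q[:,:2]*1000).astype(np.float32))
        print(n,k,len(q),np.round(r[0],1),np.round(r[1],1),round(r[2],2),"z",np.median(q[:,2]).round(4),"mean",q.mean(0).round(4))
        if k=="scoop":
            q=P[m&ok&(P[...,2]>.005)&(P[...,2]<.06)]
            r=cv2.minAreaRect((q[:,:2]*1000).astype(np.float32)); print("  pan",r)
    b=P[370 if n=="scene" else 240:,:][:0]
def big(n,a,b,c,e,s):
    im=np.load(f"pics/{n}0.npz")["im"][b:e,a:c,::-1]
    return cv2.resize(im,None,fx=s,fy=s,interpolation=cv2.INTER_CUBIC)
A=big("scene",225,140,375,360,2.7);B=big("top",205,130,345,260,2.8)
o=np.zeros((max(A.shape[0],B.shape[0]),A.shape[1]+B.shape[1],3),np.uint8)
o[:A.shape[0],:A.shape[1]]=A;o[:B.shape[0],A.shape[1]:]=B;print(o.shape)
cv2.imwrite("pics/crop1.png",o)
E
```

```text
scene rim 750 [638.  -57.8] [130.2 123.5] 77.63 z 0.178 mean [ 0.6392 -0.0598  0.1774]
scene scoop 359 [510.4 161.7] [89.9 19.4] 25.46 z 0.0853 mean [0.5092 0.1646 0.0848]
  pan ((504.4591979980469, 149.0839385986328), (180.95108032226562, 112.58323669433594), 31.299928665161133)
scene rails 1495 [499.8 -28.7] [101.7 175.2] 78.02 z 0.0935 mean [ 0.5093 -0.0287  0.0945]
top rim 478 [638.7 -58.1] [129.7 121.2] 78.47 z 0.1774 mean [ 0.64   -0.0572  0.1773]
top scoop 166 [510.6 162. ] [91.2 14.7] 22.95 z 0.0846 mean [0.5098 0.1609 0.0845]
  pan ((494.0863037109375, 157.72119140625), (179.10714721679688, 146.0923309326172), 0.3267954885959625)
top rails 1097 [511.  -33.2] [120.3 196.8] 78.86 z 0.0933 mean [ 0.5226 -0.0343  0.094 ]
(594, 797, 3)
```

View pics/crop1.png

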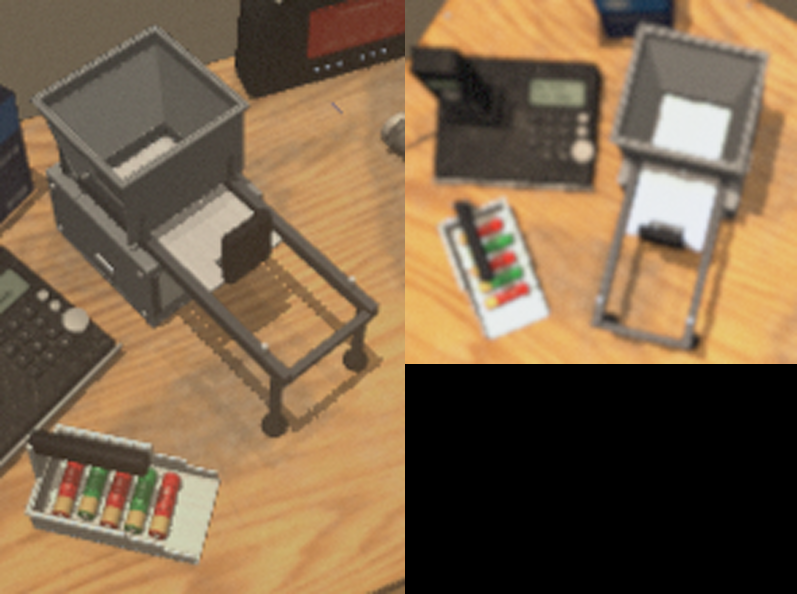

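```bash
cat >> h.py <<'E'
from scipy.spatial.transform import Rotation as Ro
def frame(x,y,deg): return Ro.from_euler('z',deg,degrees=True).as_matrix(),np.array([x,y,0.])
BOX=(.6213,-.0544,-11.8); SCOOP=(.4895,.1525,204.2)
def W(f,pts): R,t=frame(*f); return np.atleast_2d(pts)/1000.@R.T+t
def Rt():
    s=ctrl.read_state(); return s,Ro.from_euler('xyz',s["tcp_rot"]),s["tcp_pos"]
def rel(pos,R):   # shift mm, rotvec in tool axes
    s,R0,p=Rt(); return R0.inv().apply((np.array(pos)-p)*1000).round(1),(R0.inv()*R).as_rotvec().round(3)
E
python3 - <<'E'
from h import *
# measurements
for n,(a,b,c,e) in dict(scene=(295,205,345,255),top=(280,195,320,222)).items():
    z=np.load(f"pics/{n}0.npz");P=cloud(n,z["d"])[b:e,a:c].reshape(-1,3)
    q=P[(P[:,2]>.115)&(P[:,2]<.15)];r=cv2.minAreaRect((q[:,:2]*1000).astype(np.float32));print(n,"handle",len(q),r,q[:,2].max(),q.mean(0))
print("pred handle",W(BOX,[-112,0,145]),W(BOX,[[-118,0,145]]))
rim=[[-36,-58,178],[71,-58,178],[71,58,178],[-36,58,178],[-36,-58,178]]
for n,(a,b,c,e,s) in dict(scene=(225,140,375,360,2.7),top=(205,130,345,260,2.8)).items():
    im=np.load(f"pics/{n}0.npz")["im"][b:e,a:c,::-1];im=cv2.resize(im,None,fx=s,fy=s,interpolation=cv2.INTER_CUBIC)
    for f,L,col in [(BOX,rim,(0,0,255)),(BOX,[[-40,50,98],[-211,50,98],[-211,-50,98],[-40,-50,98]],(255,0,255)),
      (BOX,[[-118,-23,145],[-118,23,145],[-106,23,145],[-106,-23,145],[-118,-23,145],[-118,-23,92]],(0,255,255)),
      (BOX,[[-184,45.5,98],[-184,45.5,108]],(255,255,0)),(BOX,[[-184,-45.5,98],[-184,-45.5,108]],(255,255,0)),
      (SCOOP,[[-68,-7,86],[22,-7,86],[22,7,86],[-68,7,86],[-68,-7,86]],(255,255,0)),
      (SCOOP,[[66,-36,2.5],[66,36,2.5],[-64,36,31],[-64,-36,31],[66,-36,2.5]],(255,0,0))]:
        p=(proj(n,W(f,L))-[a,b]+.5)*s; cv2.polylines(im,[p.astype(int)],0,col,1,cv2.LINE_AA)
    if n=="scene":A=im
o=np.zeros((594,A.shape[1]+im.shape[1],3),np.uint8);o[:A.shape[0],:A.shape[1]]=A;o[:im.shape[0],A.shape[1]:]=im
cv2.imwrite("pics/ov1.png",o)
R,t=frame(*SCOOP);g=W(SCOOP,[-12,0,76])[0];print("grip",g)
T=Ro.from_matrix(np.array(frame(0,0,SCOOP[2]-180)[0]))*Ro.from_euler('x',np.pi)
print(rel(g+[0,0,-.0187+.1],T))
E
```

```text
scene handle 268 ((544.65380859375, -37.26286315917969), (45.88677215576172, 82.26001739501953), 78.31517028808594) 0.1482223492406116 [ 0.51594592 -0.03018981  0.13412168]
top handle 94 ((511.50836181640625, -31.933618545532227), (44.83372116088867, 12.035273551940918), 78.26347351074219) 0.1485103729092775 [ 0.51036508 -0.03253855  0.14092572]
pred handle [[ 0.51166685 -0.03149644  0.145     ]] [[ 0.50579365 -0.03026947  0.145     ]]
grip [0.50044544 0.15741908 0.076     ]
(array([ 521.3, -515.8,   74.1]), array([-0.002, -0.   , -0.006]))
```

View pics/ov1.png

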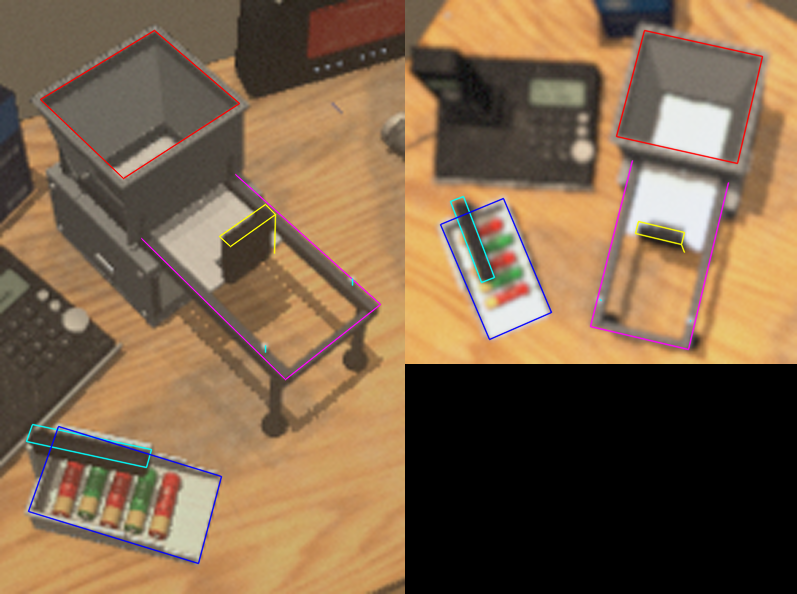

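Units first: shifts go in shares of 600 mm and turns go in shares of 2 rad. So 264 mm is 0.44, -261 mm is -0.435.

Emit:
arm_command:
  moves:
    - [[0.0533, -0.0533, 0, 0, 0, 0], [0.1083, -0.1067, 0, 0, 0, 0], [0.1633, -0.1617, 0, 0, 0, 0], [0.2183, -0.2167, 0, 0, 0, 0], [0.2733, -0.2717, 0, 0, 0, 0], [0.33, -0.3267, 0, 0, 0, 0], [0.385, -0.3817, 0, 0, 0, 0], [0.44, -0.435, 0, 0, 0, 0]]
  claw: 50

```text
t: 0.9
tcp_pos: [0.3686, -0.1783, 0.2312]
tcp_rot: [-3.142, 0.0, 0.416]
contact_force: [0.9, -0.7, 0.2]
grip_width: 0.0499
finger_force: 0.0
```

Scaled: 257 mm is 0.4283, -254 mm is -0.4233, -0.006 rad is -0.003.

Emit:
arm_command:
  moves:
    - [[0.0567, -0.0567, 0.0133, 0, 0, 0], [0.1117, -0.1117, 0.03, 0, 0, 0], [0.1667, -0.1667, 0.0467, 0, 0, 0], [0.2233, -0.2217, 0.0633, 0, 0, 0], [0.2783, -0.2767, 0.08, 0, 0, 0], [0.3333, -0.3317, 0.0967, 0, 0, 0], [0.39, -0.385, 0.11, 0, 0, -0.0025], [0.4283, -0.4233, 0.1233, 0, 0, -0.003]]

```text
t: 1.7
tcp_pos: [0.5014, 0.1588, 0.1565]
tcp_rot: [-3.141, -0.0, 0.425]
contact_force: [-0.3, -0.6, 0.1]
grip_width: 0.0501
finger_force: 0.0
```

```bash
cat >> h.py <<'E'
T=Ro.from_euler('z',SCOOP[2]-180,degrees=True)*Ro.from_euler('x',np.pi)
E
python3 - <<'E'
from h import *
g=W(SCOOP,[-12,0,76])[0]
print(rel(g+[0,0,-.0187],T),Rt()[0])
im,d=ctrl.capture("scene");cv2.imwrite("pics/s1.png",cv2.resize(im[220:400,180:400,::-1],None,fx=3,fy=3))
E
```

```text
(array([-1.4,  0.9, 99.2]), array([-0.   , -0.   ,  0.002])) {'t': 1.7, 'joint_positions': array([2.84771022e-01, 3.03900425e-01, 1.78999177e+00, 2.81103956e-04,
       1.04757570e+00, 1.43076471e+00]), 'qd': array([ 0.48991726,  0.35923427, -0.2999261 , -0.01651503, -0.04443549,
        0.48370023]), 'joint_efforts': array([ -1.01249903, -39.79067087, -20.04108131,   0.20005883,
         0.05036468,  -0.3256297 ]), 'tcp_pos': array([0.50135294, 0.15882288, 0.15653317]), 'tcp_rot': array([-3.14136893e+00, -1.57504275e-04,  4.24662175e-01]), 'contact_force': array([-0.26127929, -0.59872272,  0.07741919]), 'wrist_torque': array([ 0.04466156, -0.02277266,  0.05214472]), 'finger_force': 0.0, 'grip_width': 0.05014264719211446}
```

View pics/s1.png

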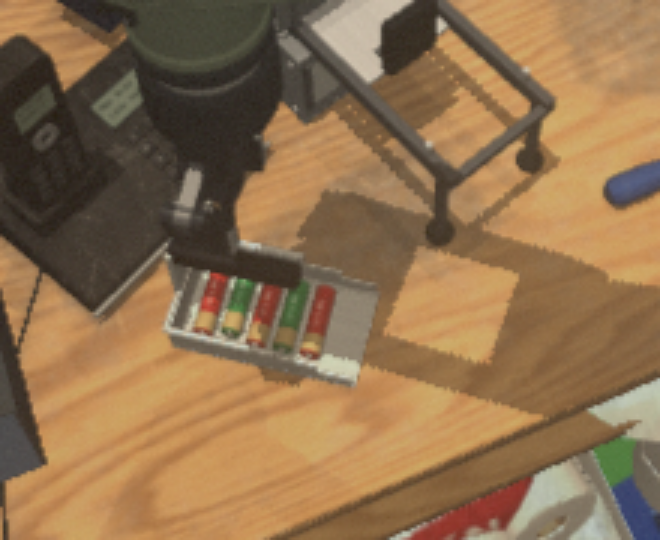

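The fingers stand straddling the grip bar (bar around crop px (235,262)) with the five cells lying in the scoop. Descending and gripping.

Scaled: 99 mm is 0.165, 97 mm is 0.1617.

Emit:
arm_command:
  moves:
    - [[0, 0, 0.0333, 0, 0, 0], [0, 0, 0.075, 0, 0, 0], [0, 0, 0.1167, 0, 0, 0], [0, 0, 0.1467, 0, 0, 0], [0, 0, 0.1617, 0, 0, 0], [0, 0, 0.165, 0, 0, 0], [0, 0, 0.165, 0, 0, 0], [0, 0, 0.165, 0, 0, 0]]

```text
t: 2.55
tcp_pos: [0.5014, 0.1562, 0.0592]
tcp_rot: [3.141, -0.002, 0.423]
contact_force: [0.1, 0.7, 0.2]
grip_width: 0.05
finger_force: 0.0
```

Emit:
arm_command:
  moves:
    - [[0, 0, 0, 0, 0, 0], [0, 0, 0, 0, 0, 0], [0, 0, 0, 0, 0, 0], [0, 0, 0, 0, 0, 0], [0, 0, 0, 0, 0, 0], [0, 0, 0, 0, 0, 0], [0, 0, 0, 0, 0, 0]]
  claw: 0

```text
t: 3.25
tcp_pos: [0.5008, 0.1563, 0.0587]
tcp_rot: [-3.141, -0.001, 0.423]
contact_force: [-1.6, 2.7, 4.6]
grip_width: 0.0131
finger_force: 62.9
```

```bash
python3 - <<'E'
from h import *
R,t=frame(*BOX)
for n in("scene","top"):
    d=np.load(f"pics/{n}0.npz")["d"];P=cloud(n,d)[d>0];q=(P-t)@R*1000
    for z0,z1 in((140,200),(200,300),(300,350),(350,400),(400,500),(500,700)):
      for y0,y1 in((-250,-120),(-120,0),(0,120),(120,250)):
        s=q[(q[:,2]>z0)&(q[:,2]<z1)&(q[:,1]>y0)&(q[:,1]<y1)&(q[:,0]>90)&(q[:,0]<500)]
        if len(s)>5:print(n,z0,y0,len(s),"x pct1,5",np.percentile(s[:,0],[0,1,5]).round())
E
```

```text
scene 140 -250 991 x pct1,5 [120. 123. 125.]
scene 140 -120 982 x pct1,5 [158. 163. 166.]
scene 140 0 1450 x pct1,5 [171. 174. 178.]
scene 140 120 1254 x pct1,5 [102. 109. 130.]
scene 200 -250 1880 x pct1,5 [ 90.  95. 124.]
scene 200 -120 2004 x pct1,5 [147. 153. 160.]
scene 200 0 2192 x pct1,5 [202. 204. 207.]
scene 200 120 1685 x pct1,5 [241. 243. 246.]
scene 300 -250 456 x pct1,5 [90. 91. 96.]
scene 300 -120 654 x pct1,5 [164. 166. 168.]
scene 300 0 1306 x pct1,5 [202. 204. 207.]
scene 300 120 1043 x pct1,5 [242. 244. 246.]
scene 350 -250 382 x pct1,5 [90. 90. 90.]
scene 350 -120 1444 x pct1,5 [90. 91. 97.]
scene 350 0 1472 x pct1,5 [ 98. 204. 207.]
scene 350 120 1340 x pct1,5 [ 92. 148. 245.]
scene 400 -250 1053 x pct1,5 [90. 90. 91.]
scene 400 -120 3844 x pct1,5 [90. 91. 96.]
scene 400 0 3605 x pct1,5 [102. 204. 207.]
scene 400 120 5022 x pct1,5 [ 90.  97. 120.]
scene 500 -120 304 x pct1,5 [90. 93. 97.]
scene 500 0 424 x pct1,5 [ 94.  99. 169.]
scene 500 120 1947 x pct1,5 [242. 244. 248.]
top 140 -250 236 x pct1,5 [123. 125. 133.]
top 140 -120 259 x pct1,5 [161. 163. 167.]
top 140 0 562 x pct1,5 [171. 174. 178.]
top 140 120 725 x pct1,5 [104. 107. 114.]
top 200 -250 297 x pct1,5 [90. 91. 93.]
top 200 -120 193 x pct1,5 [153. 155. 157.]
top 200 0 682 x pct1,5 [208. 210. 211.]
top 200 120 821 x pct1,5 [243. 245. 246.]
top 300 -250 55 x pct1,5 [90. 91. 93.]
top 300 0 412 x pct1,5 [209. 210. 212.]
top 300 120 507 x pct1,5 [244. 245. 247.]
top 350 -250 230 x pct1,5 [90. 90. 91.]
top 350 -120 442 x pct1,5 [90. 91. 93.]
top 350 0 455 x pct1,5 [101. 211. 215.]
top 350 120 719 x pct1,5 [ 91.  96. 122.]
top 400 -250 591 x pct1,5 [90. 90. 91.]
top 400 -120 1098 x pct1,5 [90. 90. 93.]
top 400 0 732 x pct1,5 [105. 209. 211.]
top 400 120 1777 x pct1,5 [90. 91. 97.]
top 500 -250 5108 x pct1,5 [90. 91. 94.]
top 500 -120 3913 x pct1,5 [90. 90. 94.]
top 500 0 1174 x pct1,5 [ 93. 106. 165.]
```

```bash
python3 - <<'E'
from h import *
R,t=frame(*BOX)
for n in("scene","top"):
    d=np.load(f"pics/{n}0.npz")["d"];P=cloud(n,d);
    if n=="scene": d[:, 420:]=0; d[200:]=0; d[:,:210]=0
    else: d[200:]=0; d[:,:240]=0; d[:,470:]=0
    q=(P[d>0]-t)@R*1000
    for z0 in range(300,620,40):
      print(n,z0,[(y0,len(s),s[:,0].min().round() if len(s) else None) for y0 in range(-300,200,50) for s in [q[(q[:,2]>z0)&(q[:,2]<z0+40)&(q[:,1]>y0)&(q[:,1]<y0+50)]]])
E
```

```text
scene 300 [(-300, 333, np.float64(54.0)), (-250, 286, np.float64(69.0)), (-200, 182, np.float64(119.0)), (-150, 177, np.float64(138.0)), (-100, 158, np.float64(169.0)), (-50, 330, np.float64(171.0)), (0, 117, np.float64(202.0)), (50, 0, None), (100, 0, None), (150, 0, None)]
scene 340 [(-300, 133, np.float64(28.0)), (-250, 81, np.float64(49.0)), (-200, 243, np.float64(36.0)), (-150, 142, np.float64(72.0)), (-100, 262, np.float64(81.0)), (-50, 506, np.float64(91.0)), (0, 64, np.float64(203.0)), (50, 0, None), (100, 0, None), (150, 0, None)]
scene 380 [(-300, 544, np.float64(10.0)), (-250, 311, np.float64(32.0)), (-200, 591, np.float64(21.0)), (-150, 371, np.float64(50.0)), (-100, 545, np.float64(69.0)), (-50, 796, np.float64(97.0)), (0, 16, np.float64(98.0)), (50, 0, None), (100, 0, None), (150, 0, None)]
scene 420 [(-300, 518, np.float64(10.0)), (-250, 331, np.float64(33.0)), (-200, 610, np.float64(39.0)), (-150, 374, np.float64(55.0)), (-100, 677, np.float64(60.0)), (-50, 781, np.float64(92.0)), (0, 0, None), (50, 0, None), (100, 0, None), (150, 0, None)]
scene 460 [(-300, 38, np.fl
[... 2471 characters left out ...]
.float64(88.0)), (0, 249, np.float64(93.0)), (50, 79, np.float64(165.0)), (100, 24, np.float64(182.0)), (150, 0, None)]
top 540 [(-300, 207, np.float64(17.0)), (-250, 241, np.float64(12.0)), (-200, 277, np.float64(22.0)), (-150, 339, np.float64(34.0)), (-100, 338, np.float64(86.0)), (-50, 394, np.float64(94.0)), (0, 318, np.float64(163.0)), (50, 332, np.float64(165.0)), (100, 47, np.float64(180.0)), (150, 0, None)]
top 580 [(-300, 202, np.float64(-9.0)), (-250, 664, np.float64(-5.0)), (-200, 488, np.float64(10.0)), (-150, 489, np.float64(30.0)), (-100, 794, np.float64(55.0)), (-50, 520, np.float64(89.0)), (0, 56, np.float64(97.0)), (50, 61, np.float64(165.0)), (100, 0, None), (150, 0, None)]
```

Emit:
arm_command:
  moves:
    - [[0, 0, -0.0167, 0, 0, 0], [0, 0, -0.0533, 0, 0, 0], [0, 0, -0.1033, 0, 0, 0], [0, 0, -0.1583, 0, 0, 0], [0, 0, -0.2133, 0, 0, 0], [0, 0, -0.2667, 0, 0, 0], [0, 0, -0.3083, 0, 0, 0], [0, 0, -0.3333, 0, 0, 0]]

```text
t: 4.05
tcp_pos: [0.501, 0.1557, 0.2603]
tcp_rot: [3.14, -0.002, 0.423]
contact_force: [-0.2, 0.2, -3.5]
grip_width: 0.0129
finger_force: 61.7
```

```bash
cat >> h.py <<'E'
# scoop in hand: tool->scoop from the grasp
Rg=Ro.from_euler('xyz',[-3.141,-.001,.423]);pg=np.array([.5008,.1563,.0587])
Rs0=Ro.from_euler('z',SCOOP[2],degrees=True);ps0=np.array([*SCOOP[:2],0])
Rts=Rg.inv()*Rs0; pts=Rg.inv().apply(ps0-pg)
def pour(nx,ny,nz,th):
    Rs=Ro.from_euler('z',BOX[2]+180,degrees=True)*Ro.from_euler('y',th,degrees=True)
    ps=W(BOX,[nx,ny,nz])[0]-Rs.apply([.066,0,.0025])
    R=Rs*Rts.inv(); return ps-R.apply(pts),R
E
python3 - <<'E'
from h import *
s=Rt()[0];print(s["t"],s["tcp_pos"],s["tcp_rot"],s["contact_force"],s["wrist_torque"],s["grip_width"])
for a in((-30,0,205,18),):
    p,R=pour(*a);print(a,p,R.as_euler('xyz'),rel(p,R))
    s,R0,p0=Rt(); d=(R0.inv()*R).as_rotvec()
    for k in np.array([.02,.07,.14,.22,.30,.38,.46,.54,.62,.70,.78,.86,.93,.98,1]): print((k*R0.inv().apply(p-p0)*1000).round(0),(k*d).round(3))
im,d=ctrl.capture("scene");cv2.imwrite("pics/s2.png",cv2.resize(im[100:350,150:420,::-1],None,fx=2.2,fy=2.2))
E
```

```text
4.05 [0.5009589  0.15568328 0.26031431] [ 3.14049460e+00 -1.92304782e-03  4.22670920e-01] [-0.17313626  0.19689557 -3.53370401] [ 0.03803242  0.03532789 -0.01373753] 0.012887283631582
(-30, 0, 205, 18) [ 0.64718452 -0.06099881  0.28251088] [-3.14120487 -0.3151592  -0.20528588] (array([ 44.5, 257.6, -21.8]), array([-0.098,  0.303,  0.623]))
[ 1.  5. -0.] [-0.002  0.006  0.012]
[ 3. 18. -2.] [-0.007  0.021  0.044]
[ 6. 36. -3.] [-0.014  0.042  0.087]
[10. 57. -5.] [-0.022  0.067  0.137]
[13. 77. -7.] [-0.029  0.091  0.187]
[17. 98. -8.] [-0.037  0.115  0.237]
[ 20. 119. -10.] [-0.045  0.139  0.286]
[ 24. 139. -12.] [-0.053  0.163  0.336]
[ 28. 160. -14.] [-0.061  0.188  0.386]
[ 31. 180. -15.] [-0.069  0.212  0.436]
[ 35. 201. -17.] [-0.077  0.236  0.486]
[ 38. 222. -19.] [-0.084  0.26   0.535]
[ 41. 240. -20.] [-0.091  0.281  0.579]
[ 44. 252. -21.] [-0.096  0.297  0.61 ]
[ 45. 258. -22.] [-0.098  0.303  0.623]
```

View pics/s2.png

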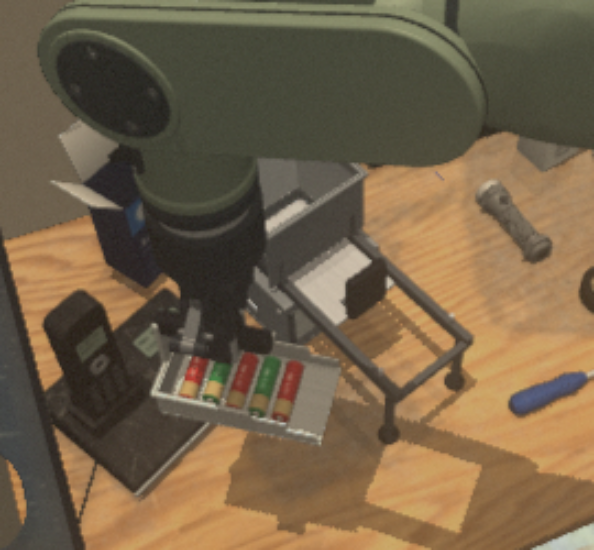

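The lift is level, and all five cells are still in the pan (crop px ~(195..290, 385)). Now carrying it to the hopper.

Scaled: 139 mm is 0.2317, 131 mm is 0.2183, 0.336 rad is 0.168.

Emit:
arm_command:
  moves:
    - [[0.0033, 0.0133, -0.0017, -0.0015, 0.005, 0.01], [0.0067, 0.0383, -0.0033, -0.0045, 0.0135, 0.0275], [0.0133, 0.0733, -0.0067, -0.0085, 0.026, 0.053], [0.02, 0.1117, -0.01, -0.013, 0.0395, 0.081], [0.0267, 0.15, -0.0133, -0.017, 0.053, 0.109], [0.0333, 0.1883, -0.0167, -0.0215, 0.0665, 0.137], [0.0383, 0.2183, -0.0183, -0.025, 0.077, 0.159], [0.04, 0.2317, -0.02, -0.0265, 0.0815, 0.168]]

```text
t: 4.9
tcp_pos: [0.5796, 0.0371, 0.269]
tcp_rot: [3.116, -0.167, 0.084]
contact_force: [-0.6, 0.8, -4.0]
grip_width: 0.0129
finger_force: 61.7
```

```bash
python3 - <<'E'
from h import *
s=Rt()[0];print(s["t"],s["tcp_pos"],s["tcp_rot"],s["contact_force"],s["joint_positions"])
print(rel(*pour(-30,0,203,18)))
E
```

```text
4.9 [0.57963618 0.03705281 0.26898685] [ 3.11597259 -0.16710788  0.08448341] [-0.59314827  0.80216955 -4.03152058] [ 0.05542279  0.22513527  1.61288216 -0.02290936  1.13590274  1.55178786]
(array([ 60.1, 103.4,   1.1]), array([-0.043,  0.143,  0.283]))
```

Scaled: 103 mm is 0.1717, 98 mm is 0.1633, 0.283 rad is 0.1415.

Emit:
arm_command:
  moves:
    - [[0.005, 0.0083, 0, -0.001, 0.0035, 0.007], [0.015, 0.025, 0, -0.003, 0.0105, 0.021], [0.0317, 0.0533, 0, -0.0065, 0.022, 0.044], [0.05, 0.0867, 0, -0.0105, 0.0355, 0.071], [0.0683, 0.1183, 0.0017, -0.0145, 0.049, 0.0975], [0.085, 0.1467, 0.0017, -0.0185, 0.061, 0.1205], [0.095, 0.1633, 0.0017, -0.0205, 0.068, 0.1345], [0.1, 0.1717, 0.0017, -0.0215, 0.0715, 0.1415]]

```text
t: 5.7
tcp_pos: [0.6478, -0.0593, 0.2818]
tcp_rot: [-3.14, -0.316, -0.204]
contact_force: [-0.0, 0.3, -3.1]
grip_width: 0.0125
finger_force: 61.7
```

```bash
python3 - <<'E'
from h import *
s=Rt()[0];print(s["t"],s["tcp_pos"],s["tcp_rot"],s["contact_force"],s["grip_width"])
for a in((-28,0,196,24),(-22,0,190,29),(-15,0,184,34),(-8,0,176,39),(-4,0,170,44),(-2,0,166,49),(0,0,164,54),(0,0,164,58)): print(a,*map(list,rel(*pour(*a))))
im,d=ctrl.capture("scene");cv2.imwrite("pics/s3.png",cv2.resize(im[60:300,180:400,::-1],None,fx=2.4,fy=2.4))
E
```

```text
5.7 [ 0.64776748 -0.05934236  0.28181238] [-3.13955926 -0.31647873 -0.20399234] [-0.03920895  0.30806421 -3.0907504 ] 0.012532888529459196
(-28, 0, 196, 24) [np.float64(-7.2), np.float64(1.7), np.float64(0.6)] [np.float64(-0.002), np.float64(0.103), np.float64(0.001)]
(-22, 0, 190, 29) [np.float64(-9.2), np.float64(1.7), np.float64(2.2)] [np.float64(-0.002), np.float64(0.191), np.float64(0.001)]
(-15, 0, 184, 34) [np.float64(-10.7), np.float64(1.7), np.float64(4.6)] [np.float64(-0.002), np.float64(0.278), np.float64(0.001)]
(-8, 0, 176, 39) [np.float64(-13.4), np.float64(1.7), np.float64(9.4)] [np.float64(-0.002), np.float64(0.365), np.float64(0.001)]
(-4, 0, 170, 44) [np.float64(-18.6), np.float64(1.7), np.float64(12.1)] [np.float64(-0.003), np.float64(0.452), np.float64(0.0)]
(-2, 0, 166, 49) [np.float64(-25.5), np.float64(1.7), np.float64(12.9)] [np.float64(-0.003), np.float64(0.54), np.float64(0.0)]
(0, 0, 164, 54) [np.float64(-32.1), np.float64(1.7), np.float64(12.4)] [np.float64(-0.003), np.float64(0.627), np.float64(0.0)]
(0, 0, 164, 58) [np.float64(-38.5), np.float64(1.7), np.float64(10.5)] [np.float64(-0.003), np.float64(0.697), np.float64(0.0)]
```

View pics/s3.png

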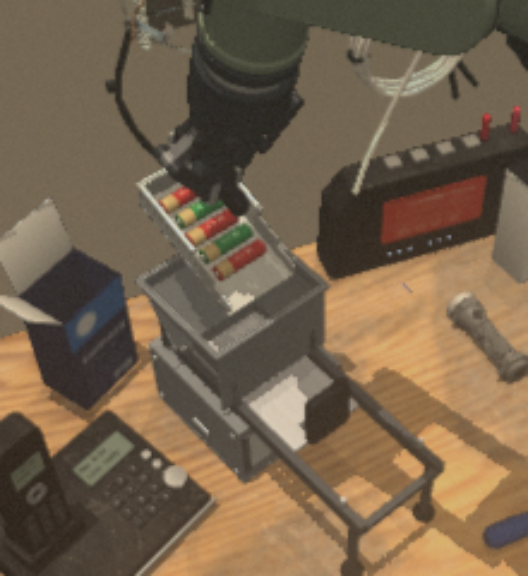

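The scoop is over the mouth with the nose inside the front rim (crop px ~(250,300)) and all the cells in it. Tilting.

Scaled: -38 mm is -0.0633, -32 mm is -0.0533, 0.697 rad is 0.3485.

Emit:
arm_command:
  moves:
    - [[-0.0117, 0.0033, 0.0017, -0.001, 0.05, 0], [-0.015, 0.0033, 0.0033, -0.001, 0.095, 0], [-0.0183, 0.0033, 0.0083, -0.001, 0.14, 0], [-0.0217, 0.0033, 0.015, -0.001, 0.1825, 0], [-0.0317, 0.0033, 0.02, -0.0015, 0.225, 0], [-0.0417, 0.0033, 0.0217, -0.0015, 0.27, 0], [-0.0533, 0.0033, 0.02, -0.0015, 0.3135, 0], [-0.0633, 0.0033, 0.0183, -0.0015, 0.3485, 0]]

```text
t: 6.55
tcp_pos: [0.6158, -0.0968, 0.2838]
tcp_rot: [2.928, -0.906, 0.03]
contact_force: [0.3, -0.9, -2.1]
grip_width: 0.0124
finger_force: 62.0
```

Emit:
arm_command:
  moves:
    - [[0, 0, 0, 0, 0, 0], [0, 0, 0, 0, 0, 0], [0, 0, 0, 0, 0, 0], [0, 0, 0, 0, 0, 0], [0, 0, 0, 0, 0, 0]]

```text
t: 7.05
tcp_pos: [0.6169, -0.0983, 0.2843]
tcp_rot: [2.932, -0.906, 0.021]
contact_force: [0.8, -0.3, -2.4]
grip_width: 0.0127
finger_force: 62.0
```

```bash
python3 - <<'E'
from h import *
s=Rt()[0];print(s["t"],s["tcp_pos"],s["tcp_rot"],s["contact_force"],s["grip_width"],s["joint_positions"])
for a in((-10,0,190,45),(-25,0,215,30),(-40,0,235,15)): print(a,*map(list,rel(*pour(*a))))
im,d=ctrl.capture("scene");im2,d=ctrl.capture("top")
A=cv2.resize(im[60:300,180:380,::-1],None,fx=2.2,fy=2.2);B=cv2.resize(im2[120:220,250:380,::-1],None,fx=2.6,fy=2.6)
o=np.zeros((528,A.shape[1]+B.shape[1],3),np.uint8);o[:A.shape[0],:A.shape[1]]=A;o[:B.shape[0],A.shape[1]:]=B
cv2.imwrite("pics/s4.png",o)
E
```

```text
7.05 [ 0.61689446 -0.09829127  0.28429968] [ 2.93212909 -0.90627961  0.02066175] [ 0.84114153 -0.34563921 -2.39162212] 0.01268715732149382 [-0.13091884  0.06899147  2.09617845 -1.01126491  0.10553937  2.48591914]
(-10, 0, 190, 45) [np.float64(6.7), np.float64(-42.2), np.float64(-1.0)] [np.float64(0.04), np.float64(-0.134), np.float64(0.136)]
(-25, 0, 215, 30) [np.float64(26.1), np.float64(-39.3), np.float64(-4.6)] [np.float64(0.058), np.float64(-0.396), np.float64(0.131)]
(-40, 0, 235, 15) [np.float64(35.3), np.float64(-38.1), np.float64(-3.7)] [np.float64(0.075), np.float64(-0.657), np.float64(0.124)]
```

View pics/s4.png

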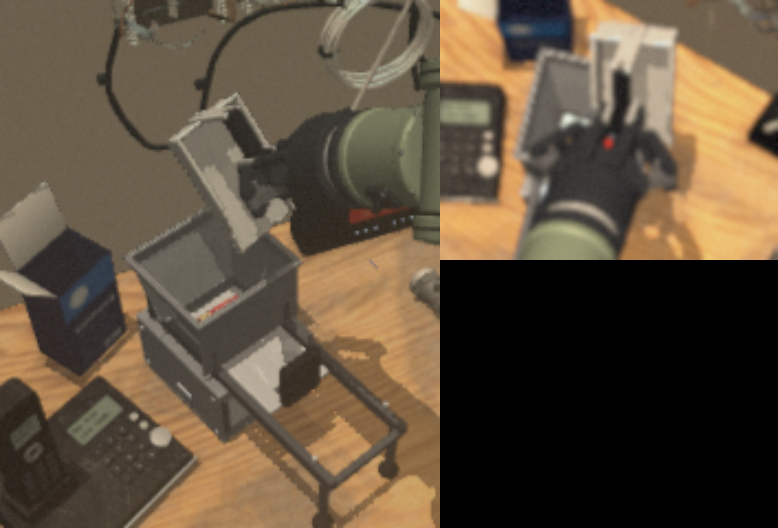

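```bash
python3 - <<'E'
from h import *
s,R0,p0=Rt(); print(R0.inv().apply([0,0,30]).round(1))
p,R=pour(-30,-20,235,20); d,w=rel(p,R); print(d,w)
u=R0.inv().apply([0,0,30])
for k in np.array([1,2,3,4,5,6])/6.: print((u+k*(d-u)).round(0),(k*w).round(3))
E
```

```text
[ 23.6   3.9 -18.1]
[ 38.6 -17.6  -3.5] [ 0.07  -0.57   0.126]
[ 26.   0. -16.] [ 0.012 -0.095  0.021]
[ 29.  -3. -13.] [ 0.023 -0.19   0.042]
[ 31.  -7. -11.] [ 0.035 -0.285  0.063]
[ 34. -10.  -8.] [ 0.047 -0.38   0.084]
[ 36. -14.  -6.] [ 0.058 -0.475  0.105]
[ 39. -18.  -4.] [ 0.07  -0.57   0.126]
```

Scaled: 39 mm is 0.065, 36 mm is 0.06, -0.57 rad is -0.285.

Emit:
arm_command:
  moves:
    - [[0.02, 0.0033, -0.015, 0, 0, 0], [0.04, 0.0067, -0.03, 0, 0, 0], [0.0433, 0, -0.0267, 0.006, -0.0475, 0.0105], [0.0483, -0.005, -0.0217, 0.0115, -0.095, 0.021], [0.0517, -0.0117, -0.0183, 0.0175, -0.1425, 0.0315], [0.0567, -0.0167, -0.0133, 0.0235, -0.19, 0.042], [0.06, -0.0233, -0.01, 0.029, -0.2375, 0.0525], [0.065, -0.03, -0.0067, 0.035, -0.285, 0.063]]

```text
t: 7.95
tcp_pos: [0.6402, -0.0793, 0.3155]
tcp_rot: [-3.14, -0.346, -0.206]
contact_force: [0.7, -0.1, -1.8]
grip_width: 0.0131
finger_force: 61.8
```

```bash
python3 - <<'E'
from h import *
s=Rt()[0];print(s["t"],s["tcp_pos"],s["tcp_rot"],s["contact_force"],s["wrist_torque"],s["grip_width"],s["joint_positions"])
T2=pg+[0,0,.2]
print("to pickup +200",rel(T2,Rg)); print(rel(*pour(-30,-20,235,20)))
im,d=ctrl.capture("scene");im2,d=ctrl.capture("top")
A=cv2.resize(im[60:300,180:380,::-1],None,fx=2.2,fy=2.2);B=cv2.resize(im2[110:220,230:360,::-1],None,fx=2.7,fy=2.7)
o=np.zeros((528,A.shape[1]+B.shape[1],3),np.uint8);o[:A.shape[0],:A.shape[1]]=A;o[:B.shape[0],A.shape[1]:]=B
cv2.imwrite("pics/s5.png",o)
E
```

```text
7.95 [ 0.64024873 -0.07935     0.31553335] [-3.1403081  -0.34647636 -0.2055319 ] [ 0.68932294 -0.05534965 -1.84678409] [ 0.04497019  0.2583576  -0.0415379 ] 0.01306716491017361 [-0.12894583  0.22540572  1.53220636 -0.0286711   1.03852806  1.6573984 ]
to pickup +200 (array([-192.9, -202.2,   -9. ]), array([ 0.109, -0.335, -0.622]))
(array([-0.1,  0.6,  1.1]), array([-0.001,  0.004, -0.   ]))
```

View pics/s5.png

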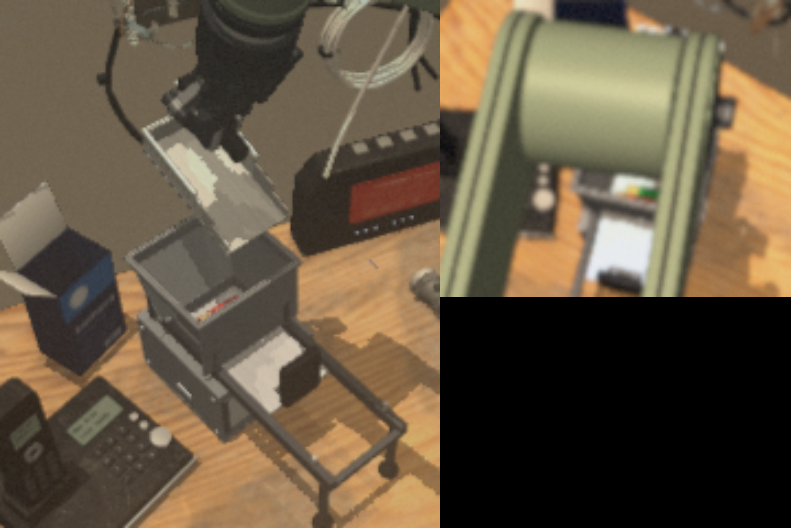

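The scoop is empty and the cells lie in the hopper (crop px ~(215,300)). Carrying the scoop back.

Scaled: -202 mm is -0.3367, -193 mm is -0.3217, -0.622 rad is -0.311.

Emit:
arm_command:
  moves:
    - [[-0.0167, -0.0167, -0.0017, 0.003, -0.009, -0.0165], [-0.0583, -0.06, -0.0033, 0.01, -0.03, -0.056], [-0.1083, -0.1133, -0.005, 0.0185, -0.0565, -0.105], [-0.1617, -0.17, -0.0083, 0.0275, -0.0845, -0.1565], [-0.215, -0.225, -0.01, 0.0365, -0.112, -0.208], [-0.2667, -0.28, -0.0133, 0.0455, -0.1395, -0.2585], [-0.305, -0.32, -0.015, 0.052, -0.1595, -0.296], [-0.3217, -0.3367, -0.015, 0.0545, -0.1675, -0.311]]

```text
t: 8.85
tcp_pos: [0.4976, 0.1576, 0.2565]
tcp_rot: [3.141, -0.001, 0.429]
contact_force: [0.5, -0.8, -2.6]
grip_width: 0.013
finger_force: 61.9
```

```bash
python3 - <<'E'
from h import *
s=Rt()[0];print(s["t"],s["tcp_pos"],s["tcp_rot"],s["contact_force"],s["wrist_torque"])
print(rel(pg,Rg))
im,d=ctrl.capture("top");P=cloud("top",d).reshape(-1,3)
q=P[(d.ravel()>0)&(abs(P[:,0]-.46)<.1)&(abs(P[:,1]-.14)<.1)&(P[:,2]>.17)&(P[:,2]<.235)];
for f in (np.array([30,0,202.5]),np.array([60,0,202.5]),np.array([45,20,202.5]),np.array([45,-20,202.5])):
    c=W(SCOOP,f)[0]; k=q[np.hypot(*(q[:,:2]-c[:2]).T)<.01]; print(f,len(k),np.median(k[:,2]) if len(k) else None)
E
```

```text
8.85 [0.49764199 0.15760329 0.25649307] [ 3.14095249e+00 -7.59892608e-04  4.29306276e-01] [ 0.50944918 -0.78640021 -2.57909732] [0.00927864 0.03101333 0.00147424]
(array([  2.2,   2.4, 197.8]), array([0.001, 0.   , 0.006]))
[ 30.    0.  202.5] 50 0.20043703035052063
[ 60.    0.  202.5] 49 0.20033227810020957
[ 45.   20.  202.5] 49 0.20006180161540169
[ 45.  -20.  202.5] 51 0.20031383949105866
```

Scaled: 196 mm is 0.3267, 194 mm is 0.3233.

Emit:
arm_command:
  moves:
    - [[0.0017, 0.0017, 0.0333, 0, 0, 0], [0.0033, 0.0033, 0.1, 0, 0, 0], [0.0033, 0.0033, 0.175, 0, 0, 0], [0.0033, 0.0033, 0.2417, 0, 0, 0], [0.0033, 0.0033, 0.2883, 0, 0, 0], [0.0033, 0.0033, 0.3133, 0, 0, 0], [0.0033, 0.0033, 0.3233, 0, 0, 0], [0.0033, 0.0033, 0.3267, 0, 0, 0]]

```text
t: 9.7
tcp_pos: [0.5039, 0.1536, 0.0614]
tcp_rot: [3.139, -0.003, 0.423]
contact_force: [0.0, -0.4, -0.5]
grip_width: 0.0131
finger_force: 61.7
```

Scaled: 1.5 mm is 0.0025, 1 mm is 0.0017.

Emit:
arm_command:
  moves:
    - [[0, 0, 0, 0, 0, 0], [0, 0, 0.0017, 0, 0, 0], [0, 0, 0.0025, 0, 0, 0], [0, 0, 0.0025, 0, 0, 0]]

```text
t: 10.1
tcp_pos: [0.5042, 0.1544, 0.0605]
tcp_rot: [3.14, -0.004, 0.423]
contact_force: [-0.6, -0.0, -2.3]
grip_width: 0.0127
finger_force: 61.8
```

Emit:
arm_command:
  moves:
    - [[0, 0, 0.0017, 0, 0, 0], [0, 0, 0.0033, 0, 0, 0], [0, 0, 0.0033, 0, 0, 0], [0, 0, 0.0033, 0, 0, 0]]

```text
t: 10.5
tcp_pos: [0.5042, 0.1546, 0.0586]
tcp_rot: [3.14, -0.004, 0.423]
contact_force: [-2.1, 1.4, 5.6]
grip_width: 0.0132
finger_force: 62.7
```

Emit:
arm_command:
  moves:
    - [[0, 0, 0, 0, 0, 0], [0, 0, 0, 0, 0, 0], [0, 0, 0, 0, 0, 0], [0, 0, 0, 0, 0, 0], [0, 0, 0, 0, 0, 0]]
  claw: 50

```text
t: 11.0
tcp_pos: [0.504, 0.1543, 0.0578]
tcp_rot: [3.14, -0.003, 0.423]
contact_force: [-0.1, -0.3, 1.1]
grip_width: 0.0502
finger_force: 0.0
```

Scaled: -160 mm is -0.2667, -145 mm is -0.2417.

Emit:
arm_command:
  moves:
    - [[0, 0, -0.0133, 0, 0, 0], [0, 0, -0.0417, 0, 0, 0], [0, 0, -0.0833, 0, 0, 0], [0, 0, -0.1333, 0, 0, 0], [0, 0, -0.1917, 0, 0, 0], [0, 0, -0.2417, 0, 0, 0], [0, 0, -0.2667, 0, 0, 0]]

```text
t: 11.7
tcp_pos: [0.5045, 0.1547, 0.2217]
tcp_rot: [3.139, -0.008, 0.423]
contact_force: [0.2, -0.5, 0.3]
grip_width: 0.05
finger_force: 0.0
```

```bash
cat >> h.py <<'E'
# gate: hold handle, tool y along box x, tool z down
def gate(slide,gz,yaw):
    R=Ro.from_euler('z',BOX[2]+yaw,degrees=True)*Ro.from_euler('x',np.pi)
    return W(BOX,[-112-slide,0,gz])[0]-[0,0,.0187],R
E
python3 - <<'E'
from h import *
s=Rt()[0];print(s["t"],s["tcp_pos"],s["tcp_rot"],s["contact_force"],s["joint_positions"],s["grip_width"])
for y in(90,-90): p,R=gate(0,205,y);print(y,p,R.as_euler('xyz'),rel(p,R))
im,d=ctrl.capture("top");np.savez("pics/t6.npz",im=im,d=d);P=cloud("top",d)
m=(d>0)&(P[...,2]>.077)&(P[...,2]<.092);m[:195]=0;m[255:]=0;m[:,:212]=0;m[:,262:]=0
print("bar",m.sum(),cv2.minAreaRect((P[m][:,:2]*1000).astype(np.float32)),np.median(P[m][:,2]))
E
```

```text
11.7 [0.50454568 0.15468949 0.22167515] [ 3.13899268 -0.00836461  0.42332606] [ 0.16477096 -0.4758396   0.27130993] [ 2.76513311e-01  2.47692536e-01  1.69254408e+00 -1.45087316e-03
  1.19270145e+00  1.42452421e+00] 0.05001353109530828
90 [ 0.51166685 -0.03149644  0.1863    ] [3.14159265 0.         1.36484748] (array([-70.3, 172.6,  35.2]), array([ 0.006, -0.007, -0.942]))
-90 [ 0.51166685 -0.03149644  0.1863    ] [-3.14159265  0.         -1.77674518] (array([-70.3, 172.6,  35.2]), array([-0.008, -0.008,  2.2  ]))
bar 118 ((504.3533630371094, 154.64834594726562), (68.80416870117188, 14.497337341308594), 24.5582218170166) 0.08489919141888028
```

Scaled: 173 mm is 0.2883, 164 mm is 0.2733, -0.942 rad is -0.471.

Emit:
arm_command:
  moves:
    - [[-0.0067, 0.0167, 0.0033, 0, 0, -0.0275], [-0.0217, 0.055, 0.0117, 0.0005, -0.0005, -0.09], [-0.04, 0.1, 0.02, 0.001, -0.001, -0.1625], [-0.06, 0.1467, 0.03, 0.0015, -0.002, -0.24], [-0.0783, 0.1933, 0.04, 0.002, -0.0025, -0.3175], [-0.0967, 0.2383, 0.0483, 0.0025, -0.003, -0.39], [-0.1117, 0.2733, 0.0567, 0.003, -0.0035, -0.445], [-0.1167, 0.2883, 0.0583, 0.003, -0.0035, -0.471]]

```text
t: 12.55
tcp_pos: [0.51, -0.0339, 0.1821]
tcp_rot: [-3.135, 0.004, 1.367]
contact_force: [0.8, 0.2, -0.9]
grip_width: 0.0499
finger_force: 0.0
```

Emit:
arm_command:
  moves:
    - [[0, 0, 0, 0, 0, 0], [0, 0, 0, 0, 0, 0]]

```text
t: 12.75
tcp_pos: [0.5106, -0.0319, 0.1829]
tcp_rot: [-3.136, 0.003, 1.364]
contact_force: [-0.2, -1.0, -0.2]
grip_width: 0.0499
finger_force: 0.0
```

```bash
python3 - <<'E'
from h import *
s=Rt()[0];print(s["t"],s["tcp_pos"],s["tcp_rot"],s["contact_force"],s["joint_positions"],s["grip_width"])
print(rel(*gate(0,125,90)))
E
```

```text
12.75 [ 0.51060325 -0.03193118  0.18290005] [-3.13617424e+00  2.88885770e-03  1.36371893e+00] [-0.24553488 -1.01549095 -0.22478871] [-0.08356658  0.26093949  1.77861206 -0.0024581   1.10777536  0.12462287] 0.049911619429558046
(array([ 0.9,  1.4, 76.6]), array([-0.005,  0.003, -0.001]))
```

Scaled: 76 mm is 0.1267, 75 mm is 0.125, -0.005 rad is -0.0025.

Emit:
arm_command:
  moves:
    - [[0, 0.0017, 0.025, -0.0025, 0.0015, 0], [0.0017, 0.0017, 0.0583, -0.0025, 0.0015, 0], [0.0017, 0.0017, 0.0917, -0.0025, 0.0015, 0], [0.0017, 0.0017, 0.1167, -0.0025, 0.0015, 0], [0.0017, 0.0017, 0.125, -0.0025, 0.0015, 0], [0.0017, 0.0017, 0.1267, -0.0025, 0.0015, 0]]

```text
t: 13.35
tcp_pos: [0.5114, -0.0308, 0.1067]
tcp_rot: [-3.141, 0.0, 1.366]
contact_force: [-0.2, -0.3, -0.4]
grip_width: 0.0501
finger_force: 0.0
```

Emit:
arm_command:
  moves:
    - [[0, 0, 0, 0, 0, 0], [0, 0, 0, 0, 0, 0], [0, 0, 0, 0, 0, 0], [0, 0, 0, 0, 0, 0], [0, 0, 0, 0, 0, 0], [0, 0, 0, 0, 0, 0], [0, 0, 0, 0, 0, 0]]
  claw: 0

```text
t: 14.05
tcp_pos: [0.512, -0.0314, 0.108]
tcp_rot: [3.14, -0.0, 1.365]
contact_force: [-0.7, 0.7, 6.1]
grip_width: 0.0112
finger_force: 59.0
```

```bash
python3 - <<'E'
from h import *
s=Rt()[0];print(s["t"],s["tcp_pos"],s["tcp_rot"],s["contact_force"],s["wrist_torque"],s["grip_width"])
print(rel(*gate(0,125,90)),rel(*gate(72,125,90)))
E
```

```text
14.05 [ 0.51198411 -0.03139794  0.10797579] [ 3.14014689e+00 -3.48093628e-04  1.36497934e+00] [-0.71176846  0.67271247  6.12048965] [ 0.16069399  0.28797589 -0.04906352] 0.011189856551320753
(array([-0.2, -0.3,  1.7]), array([ 0.001, -0.   ,  0.   ])) (array([ -0.2, -72.3,   1.6]), array([ 0.001, -0.   ,  0.   ]))
```

Scaled: -72 mm is -0.12, -68 mm is -0.1133.

Emit:
arm_command:
  moves:
    - [[0, -0.0083, 0, 0, 0, 0], [0, -0.0233, 0, 0, 0, 0], [0, -0.0417, 0, 0, 0, 0], [0, -0.0617, 0, 0, 0, 0], [0, -0.0817, 0, 0, 0, 0], [0, -0.1, 0, 0, 0, 0], [0, -0.1133, 0, 0, 0, 0], [0, -0.12, 0, 0, 0, 0]]

```text
t: 14.85
tcp_pos: [0.444, -0.0171, 0.108]
tcp_rot: [3.134, -0.001, 1.365]
contact_force: [8.4, -2.2, -1.1]
grip_width: 0.0113
finger_force: 58.4
```

Emit:
arm_command:
  moves:
    - [[0, 0, 0, 0, 0, 0], [0, 0, 0, 0, 0, 0], [0, 0, 0, 0, 0, 0], [0, 0, 0, 0, 0, 0]]

```text
t: 15.25
tcp_pos: [0.4442, -0.0171, 0.108]
tcp_rot: [3.134, -0.001, 1.365]
contact_force: [7.4, -1.1, 0.5]
grip_width: 0.0116
finger_force: 58.7
```

```bash
python3 - <<'E'
from h import *
s=Rt()[0];print(s["t"],s["tcp_pos"],s["tcp_rot"],s["contact_force"],s["wrist_torque"],s["grip_width"],s["finger_force"])
print("slid",np.linalg.norm(s["tcp_pos"][:2]-[.51198,-.03140]),rel(*gate(72,125,90)))
im,d=ctrl.capture("scene");im2,d2=ctrl.capture("top")
a,b=225,140
A=cv2.resize(im[140:310,215:375,::-1],None,fx=2.8,fy=2.8);B=cv2.resize(im2[130:255,215:345,::-1],None,fx=2.6,fy=2.6)
o=np.zeros((528,A.shape[1]+B.shape[1],3),np.uint8);o[:A.shape[0],:A.shape[1]]=A;o[:B.shape[0],A.shape[1]:]=B
print(o.shape);cv2.imwrite("pics/s7.png",o)
E
```

```text
15.25 [ 0.44421493 -0.01712221  0.10796184] [ 3.13448502e+00 -6.67336818e-04  1.36516410e+00] [ 7.41498664 -1.0546487   0.49394957] [-0.05481473 -0.37300362 -0.12169972] 0.01162091926356214 58.740461468696594
slid 0.06925287183312778 (array([-0.3, -3. ,  1.6]), array([ 0.007, -0.001,  0.   ]))
(528, 786, 3)
```

View pics/s7.png

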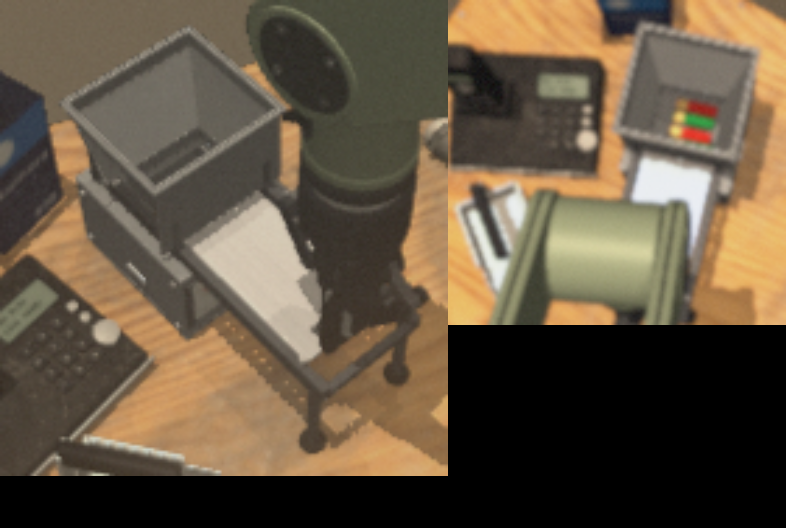

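The throat is open: in the top view three cells (red, green, red at ~(695,105–135)) lie low inside, and the scoop stands upright. The handle has moved 69.3 mm, so I'll pull the last few mm and measure the cell heights by depth.

Scaled: -2.9 mm is -0.0048, -1.5 mm is -0.0025.

Emit:
arm_command:
  moves:
    - [[0, -0.0025, 0, 0, 0, 0], [0, -0.0048, 0, 0, 0, 0], [0, -0.0048, 0, 0, 0, 0], [0, -0.0048, 0, 0, 0, 0], [0, -0.0048, 0, 0, 0, 0]]

```text
t: 15.85
tcp_pos: [0.4415, -0.0166, 0.108]
tcp_rot: [3.134, -0.001, 1.365]
contact_force: [8.2, -0.3, 0.7]
grip_width: 0.0116
finger_force: 58.8
```

```bash
python3 - <<'E'
from h import *
s=Rt()[0];print(s["t"],s["tcp_pos"],s["contact_force"],s["finger_force"])
print("slid",np.linalg.norm(s["tcp_pos"][:2]-[.51198,-.03140]),rel(*gate(72,125,90)))
im,d=ctrl.capture("top");P=cloud("top",d);R,t=frame(*BOX);q=(P-t)@R*1000
hsv=cv2.cvtColor(im,cv2.COLOR_RGB2HSV)
m=(d>0)&(hsv[...,1]>110)&(abs(q[...,0]-17)<55)&(abs(q[...,1])<58)&(q[...,2]<178)
print("coloured cells",m.sum(),np.percentile(q[m][:,2],[0,25,50,75,100]).round(), np.c_[q[m].min(0),q[m].max(0)].round())
n=(d>0)&(abs(q[...,0])<33)&(abs(q[...,1])<33);print("throat z",np.percentile(q[n][:,2],[0,25,50,75,90,100]).round())
# colours inside, coarse: box y profile
np.savez("pics/t8.npz",im=im,d=d)
im2,d2=ctrl.capture("scene");h=cv2.cvtColor(im2,cv2.COLOR_RGB2HSV);Q=(cloud("scene",d2)-t)@R*1000
m=(d2>0)&(h[...,1]>130)&((h[...,0]<6)|(h[...,0]>172)|((h[...,0]>45)&(h[...,0]<85)))&(Q[...,0]>-250)&(Q[...,0]<150)&(abs(Q[...,1])<200)
v,u=np.where(m);print("scene red/green",len(u),[(a,b,Q[b,a].round().tolist()) for a,b in list(zip(u,v))[::max(1,len(u)//12)]])
m=m&False
E
```

```text
15.85 [ 0.44147127 -0.01656392  0.10797952] [ 8.24727084 -0.25959005  0.72195902] 58.84105861186981
slid 0.07205268964374849 (array([-0.3, -0.2,  1.7]), array([ 0.007, -0.001,  0.   ]))
coloured cells 226 [-1. 14. 16. 18. 23.] [[  0.  51.]
 [-24.  24.]
 [ -1.  23.]]
throat z [-1. 10. 16. 17. 19. 23.]
scene red/green 0 []
```

```bash
python3 -c "
from cell import ctrl
print(ctrl.job_done())"
```

```text
the job is handed in; nothing more can be done
None
```

Job handed in: the cells were tipped into the hopper with the gate shut, the empty scoop is back upright on the bench and let go, and the gate is held at the mark (72 mm pulled); nothing shows above receiver height in the throat, but I could only see three of the five cells down there, and saw none on the bench or in the scoop.

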